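Find the dragging trolley castor by feel and set it aside for repair

TASK

Three spring castors off the bakery trolley stand wheel-up on the work board. With a fingertip on top of each tyre, pressing lightly (never more than 15 N), turn every one of the three wheels at least an eighth of a turn and feel which one drags; then lift that castor and set it down gently, wheel up and flat on its plate, in the shallow repair tray. Leave the two free-running castors standing where they are and do not disturb the other things on the counter.

Things in the scene. Friction and masses are not known exactly. Their poses are not given: they have to be found in the camera images.
- spot_right (a point): Point on the top face of the plywood board (12 mm thick, 240 x 400 mm, fixed). The board's -y end. Place of a castor: it stands upside down within 3 mm of this point, x along the wheel's rolling direction, y along its axle, z up. Steel plate 80 (x) x 64 (y) x 4 mm on the board; two fork legs up to 60 mm above the board, 26 mm wide along x, 35 mm over their outsides across y: pinch there, about 35 mm up. 0.6 kg.
- spot_middle (a point): The middle place, 140 mm from the others. Castor as at spot_right. Between its legs a rubber wheel 54 mm in diameter, 22 mm wide, top 75 to 83 mm above the board (axles worn differently), right above this point. It is sprung: gives 1 mm per 2 N pressed down, 9 mm at most. A tip pressed on top of the tyre and drawn along x turns it by rubbing; it stays as turned, hardly coasting.
- spot_left (a point): The board's +y end. Castor as at the others; any may be the bad one. Turning resistance felt at the tyre, along the stroke: good bearing 0.1 to 0.4 N, dragging one about 3.7 N, felt only while it moves. A light press slips on that one; 7 to 10 N turns any. A 25 mm stroke without slip turns 0.9 rad; strokes the same way add up, a stroke back undoes. Over 15 N harms the wheel.
- tray: Fixed shallow aluminium baking tray used as the repair tray, 260 (x) x 190 (y) mm outside, walls 3 mm thick and 22 mm high, open above, inner floor 3 mm above the counter. Origin at the centre of its underside, x its long side, z up.

How it is judged:
By the outcome, as a careful person would: the job done as asked, in the order asked, and still so for the second after the job is handed in, with the robot touching nothing.
It also fails if it takes over 72 s, if anything falls off the work surface, if the arm or the gripper's body presses on something with over 40 N, if the wrist force passes 120 N, or if a joint passes its speed limit or range.

ROBOT

A 6-joint arm with a two-finger parallel gripper is mounted at the origin on the work surface. World frame = base frame: x ahead of the robot, y to its left, z up, the work surface at z = 0. Lengths are in m, angles in rad, forces in N, time in s.
With the tool pointing down it reaches from about 0.375 to 0.825 m from the base axis. Payload 5.5 kg.
Tool frame: the origin (TCP) lies between the finger pads; the fingertips stand ahead of it and the grasp point (between the pads) lies 8 mm behind it (arm.finger_overhang is the x of the fingertips in the tool frame, in m); x points along the fingers, y is the direction in which the jaws open and shut, and the axes are right-handed (so a half turn about x gives the same grasp; the last joint's range is limited). The gripper opens to 85 mm and grips with 20 to 120 N. Pads are 22 mm wide; open, the fingers measure 114 mm over their backs; the gripper's body (76 mm by 85 mm) begins 54 mm behind the grasp point. The pads swing forward as they close: fully open they stand 13 mm farther back than shut.
Start: joints at [1.234, 0.314, -0.047, 1.21, 0, 1.571], TCP at [0.198, 0.566, 0.242] pointing down, gripper open.
Joint ranges: [-2.67, 2.67], [-0.69, 1.73], [-1.03, 1.25], [-2.08, 2.16], [-1.42, 1.45], [-3.14, 3.14]. Speed limits (rad/s): [2.39, 2.39, 3.01, 3.14, 3.14, 3.14].

INTERFACE

Orientations are given as a 3x3 rotation matrix whose columns are the frame's x, y, z axes.
In Python, from bench import state, grab_frame, close_job, arm gives the robot as it stands.
- The arm moves only by the shell command python3 -m inch 'ROWS' [OPENING] [FORCE]. ROWS is JSON, a list of rows, each an object with "xyz": the shift along the world's x, y, z in cm, a list of three; "yaw": the turn about the world's z in rad. A call has 1 to 20 rows; each row is the pose to reach, as a shift and turn from the pose commanded when the call began; what a row does not reach only later rows make up. A row lasts 1/12 s, in which the tool goes at most 41.7 mm and 7.16 degrees, less where a joint would pass 70% of its speed; a pose out of reach is approached as far as the arm can. A call with a gripper value outside its range is refused whole. OPENING is the gripper command: -1 is fully open, 1 is shut, values between are in proportion, set as the call begins (- or left out, the last holds). The fingers move at their own pace and stop on an object; FORCE is the grip in N (left out, the last holds). Time passes only in rows, so rows that repeat a pose let the fingers close. It gives the time, the measured TCP pose, the force and the opening at its end, in the units of the state.
- state(): the state, without advancing time (a new reading comes with each control period).
- grab_frame(name): name is "scene" or "top"; returns a dict with "pixels" (384x512x3 uint8, blue, green, red), "range_z" (384x512 float32, m along the optical axis (not along the pixel's ray), 0 where there is no reading), "K" (3x3 intrinsics, pixels), "xyz" and "attitude" of the camera in the world. Camera axes: x right, y up, looking along -z (the intrinsics and any distortion apply to the point x, -y, -z); pixel columns grow to the right and rows downward; lengths in m; the calibration is good to about 2 mm. A picture is of the moment at which its call begins.
- close_job(): hands the job in, once; it reports no verdict.
The state is a dict: "time_s": time; "joints": joint angles; "dq": joint speeds; "effort": joint torques, N m; "position": TCP position; "ee_rot": TCP orientation; "force": force on the tool from outside, world axes, zero at the start; "ft_torque": the same for the moment, N m; "grip_width": finger opening in m.
Only numpy, scipy, OpenCV 4.12 (cv2) and the standard library are available. Lean on these libraries where they do the work, as an engineer would, in place of code of your own. Each camera call takes 0.05 s, during which the arm holds its last target. There are 200 camera calls.

## Working session

There is one attempt and no reset: what is moved stays moved. The work goes in short steps, Python scripts to look and compute and a shell command to move; the robot and the scene stay as the last step left them, time stands still between calls to the robot, and variables do not carry over. Pictures are saved under pics/ and viewed, about 8 in all and at most 12, crops included, and the job is handed in when it is done.

```bash
mkdir -p pics; ls; cat > h.py <<'E'
import numpy as np, cv2
from bench import state, grab_frame, close_job, arm
def pts(f):
    K=np.array(f["K"]);z=f["range_z"];h,w=z.shape
    u,v=np.meshgrid(np.arange(w),np.arange(h))
    c=np.stack([(u-K[0,2])/K[0,0]*z,-(v-K[1,2])/K[1,1]*z,-z],-1)
    P=c@np.array(f["attitude"]).T+np.array(f["xyz"]); P[z==0]=np.nan
    return P
E
python3 - <<'E'
from h import *
s=state();print({k:np.round(v,3).tolist() for k,v in s.items()});print(arm.finger_overhang)
for n in("scene","top"):
    f=grab_frame(n);cv2.imwrite(f"pics/{n}0.png",f["pixels"]);np.savez(f"{n}0.npz",**f);print(n,[k for k in f],np.round(f["K"],1).tolist(),np.round(f["xyz"],3),np.round(f["attitude"],3).tolist())
a=[cv2.imread(f"pics/{n}0.png") for n in("scene","top")]
cv2.imwrite("pics/both0.png",cv2.resize(np.vstack(a),None,fx=.78,fy=.78))
E
```

```text
pics
{'time_s': 0.0, 'joints': [1.234, 0.314, -0.048, 1.21, -0.0, 1.571], 'dq': [-0.0, -0.001, -0.0, 0.002, 0.001, -0.001], 'effort': [-0.001, -53.959, 33.975, 0.019, 0.0, 0.0], 'position': [0.198, 0.566, 0.241], 'ee_rot': [[-0.001, 0.331, 0.944], [-0.002, 0.944, -0.331], [-1.0, -0.002, 0.0]], 'force': [0.216, -1.426, -0.956], 'ft_torque': [0.008, -0.019, 0.011], 'grip_width': 0.086}
0.011
scene ['pixels', 'range_z', 'K', 'xyz', 'attitude'] [[366.5, 0.0, 253.1], [0.0, 366.5, 186.8], [0.0, 0.0, 1.0]] [0.958 0.532 0.511] [[-0.76, -0.369, 0.534], [0.649, -0.454, 0.61], [0.017, 0.811, 0.585]]
top ['pixels', 'range_z', 'K', 'xyz', 'attitude'] [[430.6, 0.0, 264.3], [0.0, 430.6, 195.5], [0.0, 0.0, 1.0]] [0.485 0.023 1.055] [[0.007, 0.997, -0.071], [-1.0, 0.007, -0.007], [-0.007, 0.071, 0.997]]
```

View pics/both0.png

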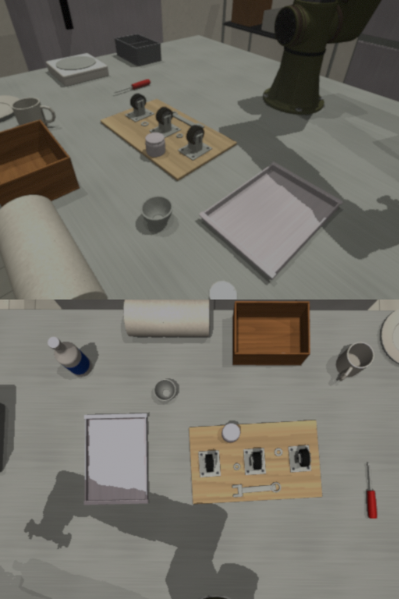

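```bash
python3 - <<'E'
from h import *
f=np.load("top0.npz");P=pts(f);z=P[...,2]
print("valid",np.isfinite(z).mean())
# tyre tops and other blobs
for lo,hi in((.008,.0145),(.014,.019),(.019,.026),(.05,.08),(.08,.11),(.11,.3)):
    m=((z>lo)&(z<hi)).astype(np.uint8);m=cv2.morphologyEx(m,cv2.MORPH_OPEN,np.ones((2,2)))
    n,l,st,c=cv2.connectedComponentsWithStats(m)
    for i in range(1,n):
        if st[i,4]>25:
            q=P[l==i];print((lo,hi),st[i].tolist(),"x",np.round(np.percentile(q[:,0],[2,50,98]),3),"y",np.round(np.percentile(q[:,1],[2,50,98]),3),"z",np.round(np.percentile(q[:,2],[2,50,98]),4))
E
```

```text
valid 0.9955393473307291
(0.008, 0.0145) [495, 20, 17, 56, 369] x [nan nan nan] y [nan nan nan] z [nan nan nan]
(0.008, 0.0145) [211, 111, 10, 6, 33] x [nan nan nan] y [nan nan nan] z [nan nan nan]
(0.008, 0.0145) [243, 156, 171, 107, 10576] x [nan nan nan] y [nan nan nan] z [nan nan nan]
(0.014, 0.019) [499, 16, 13, 10, 46] x [0.989 0.997 1.01 ] y [-0.58  -0.565 -0.548] z [0.0102 0.0151 0.0189]
(0.014, 0.019) [491, 29, 8, 19, 55] x [0.932 0.955 0.976] y [-0.548 -0.537 -0.526] z [0.0099 0.0154 0.0192]
(0.014, 0.019) [499, 68, 13, 12, 46] x [0.849 0.866 0.879] y [-0.573 -0.557 -0.545] z [0.0102 0.0167 0.0214]
(0.014, 0.019) [371, 188, 16, 12, 87] x [0.552 0.568 0.578] y [-0.262 -0.241 -0.228] z [0.0121 0.0163 0.0612]
(0.014, 0.019) [314, 192, 26, 11, 127] x [nan nan nan] y [nan nan nan] z [nan nan nan]
(0.014, 0.019) [256, 194, 27, 17, 181] x [0.529 0.549 0.561] y [-0.01   0.009  0.05 ] z [0.0117 0.0162 0.0829]
(0.014, 0.019) [372, 199, 7, 10, 43] x [0.531 0.541 0.553] y [-0.242 -0.237 -0.229] z [0.013  0.0167 0.0262]
(0.014, 0.019) [314, 203, 22, 23, 145] x [nan nan nan] y [nan nan n
[... 2225 characters left out ...]
, 110, 41, 3365] x [nan nan nan] y [nan nan nan] z [nan nan nan]
(0.08, 0.11) [301, 3, 98, 71, 1498] x [nan nan nan] y [nan nan nan] z [nan nan nan]
(0.08, 0.11) [444, 55, 37, 35, 332] x [nan nan nan] y [nan nan nan] z [nan nan nan]
(0.08, 0.11) [84, 65, 24, 26, 194] x [nan nan nan] y [nan nan nan] z [nan nan nan]
(0.08, 0.11) [388, 194, 11, 19, 184] x [0.52  0.539 0.56 ] y [-0.292 -0.26  -0.248] z [0.0144 0.0869 0.0927]
(0.08, 0.11) [326, 197, 11, 21, 209] x [0.51  0.532 0.553] y [-0.142 -0.12  -0.109] z [0.0163 0.0903 0.0957]
(0.08, 0.11) [264, 200, 11, 20, 191] x [nan nan nan] y [nan nan nan] z [nan nan nan]
(0.11, 0.3) [62, 49, 41, 37, 960] x [nan nan nan] y [nan nan nan] z [nan nan nan]
```

The top view shows three castors on the board near pixels (269,210), (329,207) and (388,203) at full size. A white-capped jar stands by the left one, a spanner lies below the row, and the tray is on the left. Next I'll measure more closely.

```bash
python3 - <<'E'
from h import *
f=np.load("top0.npz");P=pts(f);z=P[...,2];im=f["pixels"]
K=f["K"];R=f["attitude"];C=f["xyz"]
def ray(u,v,h):
    d=R@np.array([(u-K[0,2])/K[0,0],-(v-K[1,2])/K[1,1],-1]);return C+d*(h-C[2])/d[2]
# board rect
hsv=cv2.cvtColor(im,cv2.COLOR_BGR2HSV)
m=((hsv[...,0]>8)&(hsv[...,0]<28)&(hsv[...,1]>70)).astype(np.uint8);m[:150]=0;m[270:]=0;m[:,:235]=0;m[:,430:]=0
c=max(cv2.findContours(cv2.morphologyEx(m,cv2.MORPH_CLOSE,np.ones((15,15))),0,2)[0],key=cv2.contourArea)
w=np.array([ray(*p[0],.012)[:2] for p in c]).astype(np.float32)
r=cv2.minAreaRect(w);print("board",r,np.round(cv2.boxPoints(r),3).tolist())
# tyre tops
for u0,u1 in((262,280),(322,340),(384,402)):
    s=np.zeros_like(z,bool);s[185:235,u0:u1]=1
    q=P[s&(z>.07)];zt=np.percentile(q[:,2],97);t=q[q[:,2]>zt-.006];
    a=cv2.minAreaRect(q[q[:,2]>.078][:,:2].astype(np.float32))
    print("tyre ztop",np.round([zt,*np.percentile(q[:,2],[80,90,100])],4),"cap ctr",t.mean(0).round(4),"rect",np.round(a[0],4),np.round(a[1],4),round(a[2],1),len(t))
# tray rim
s=np.zeros_like(z,bool);s[140:272,100:200]=1
q=P[s&(z>.012)&(z<.035)];a=cv2.minAreaRect(q[:,:2].astype(np.float32));print("tray",a,np.percentile(q[:,2],[5,50,95]))
# castor orientation/legs from z 0.045..0.075
for n,(x0,x1,y0,y1) in dict(jar=(.56,.65,-.1,0)).items():
    k=(P[...,0]>x0)&(P[...,0]<x1)&(P[...,1]>y0)&(P[...,1]<y1)&(z>.04);q=P[k];print(n,q.min(0),q.max(0),np.median(q,0))
cv2.imwrite("pics/top_crop.png",cv2.resize(im[150:270,235:435],None,fx=4,fy=4,interpolation=cv2.INTER_CUBIC))
g=np.load("scene0.npz")["pixels"];cv2.imwrite("pics/sc_crop.png",cv2.resize(g[110:240,120:310],None,fx=4,fy=4,interpolation=cv2.INTER_CUBIC))
E
```

```text
board ((0.5316289067268372, -0.12030869722366333), (0.23954670131206512, 0.3979926109313965), 3.6909501552581787) [[0.39899998903274536, 0.07100000232458115], [0.42500001192092896, -0.3269999921321869], [0.6639999747276306, -0.3109999895095825], [0.6380000114440918, 0.0860000029206276]]
tyre ztop [0.0936 0.0911 0.0923 0.0947] cap ctr [0.5246 0.0205 0.0906] rect [0.5236 0.0214] [0.0476 0.0226] 0.4 124
tyre ztop [0.0952 0.0923 0.094  0.0972] cap ctr [ 0.5328 -0.1183  0.0922] rect [ 0.5326 -0.1183] [0.05   0.0222] 2.6 129
tyre ztop [0.0921 0.0886 0.0899 0.0936] cap ctr [ 0.5418 -0.2575  0.0889] rect [ 0.5404 -0.2579] [0.046  0.0222] 2.9 106
tray ((0.5382050275802612, 0.3099578320980072), (0.2784891724586487, 0.19564573466777802), 1.773758888244629) [0.01431315 0.02123414 0.02451115]
jar [ 0.5904789  -0.06984112  0.04017379] [ 0.64212876 -0.01783116  0.06667106] [ 0.61605344 -0.04299698  0.06161954]
```

View pics/top_crop.png

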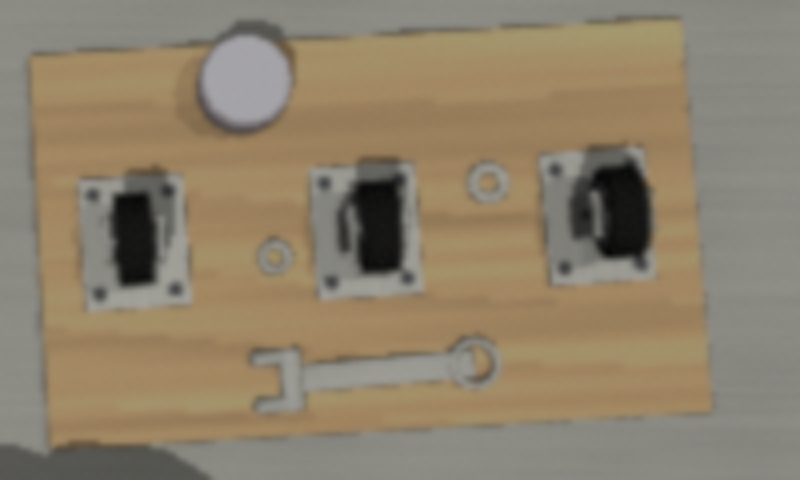

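View pics/sc_crop.png

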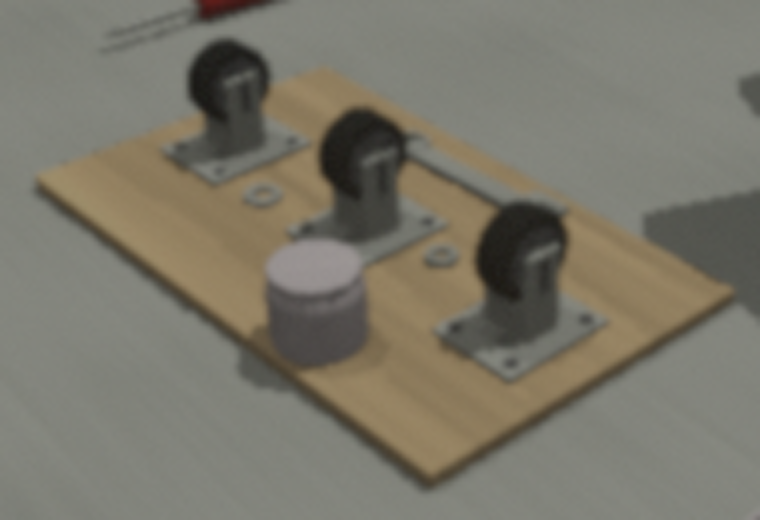

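The castors are aligned with the board, which is yawed about 3.7°. The jar, spanner and two washers lie clear of the castors. I'm moving above the left wheel with the gripper shut.

```bash
python3 -m inch '[{"xyz":[1,-2,0],"yaw":0.1},{"xyz":[3,-5,0],"yaw":0.2},{"xyz":[5,-9,0],"yaw":0.3},{"xyz":[7,-12.5,0],"yaw":0.4},{"xyz":[9,-16,0],"yaw":0.4},{"xyz":[11,-19.5,-1],"yaw":0.4},{"xyz":[13,-23,-2],"yaw":0.4},{"xyz":[15,-26.5,-3],"yaw":0.4},{"xyz":[17,-30,-4],"yaw":0.4},{"xyz":[19,-33.5,-5],"yaw":0.4},{"xyz":[21,-37,-6],"yaw":0.4},{"xyz":[23,-40.5,-7],"yaw":0.4},{"xyz":[25,-44,-8],"yaw":0.4},{"xyz":[27,-47.5,-9],"yaw":0.4},{"xyz":[29,-51,-10],"yaw":0.4},{"xyz":[30.5,-53.5,-11],"yaw":0.4},{"xyz":[31.1,-54.6,-11.6],"yaw":0.4},{"xyz":[31.1,-54.6,-11.6],"yaw":0.4},{"xyz":[31.1,-54.6,-11.6],"yaw":0.4},{"xyz":[31.1,-54.6,-11.6],"yaw":0.4}]' 1 20
python3 -m inch '[{"xyz":[0,0,0],"yaw":0},{"xyz":[0,0,0],"yaw":0},{"xyz":[0,0,0],"yaw":0},{"xyz":[0,0,0],"yaw":0}]'
python3 -c "
from h import *
s=state();print(np.round(s['joints'],3),np.round(s['force'],2),np.round(s['ee_rot'],3).tolist())"
```

```text
time_s: 1.77
position: [0.5086, 0.0212, 0.1264]
ee_rot: [[-0.001, -0.064, 0.998], [0.001, 0.998, 0.064], [-1.0, 0.001, -0.001]]
force: [-0.5, -0.0, 0.1]
grip_width: 0.0002
time_s: 2.1
position: [0.5092, 0.021, 0.1267]
ee_rot: [[0.001, -0.064, 0.998], [0.0, 0.998, 0.064], [-1.0, 0.0, 0.001]]
force: [0.9, 0.7, -0.8]
grip_width: -0.0002
[ 0.041  0.224 -0.442  0.905  0.    -0.023] [ 0.9   0.67 -0.81] [[0.001, -0.064, 0.998], [0.0, 0.998, 0.064], [-1.0, 0.0, 0.001]]
```

```bash
python3 -m inch '[{"xyz":[0,0,-0.5],"yaw":0},{"xyz":[0,0,-1.2],"yaw":0},{"xyz":[0,0,-1.7],"yaw":0},{"xyz":[0,0,-2.0],"yaw":0},{"xyz":[0,0,-2.0],"yaw":0}]'
python3 -m inch '[{"xyz":[0,0,-0.1],"yaw":0},{"xyz":[0,0,-0.2],"yaw":0},{"xyz":[0,0,-0.2],"yaw":0}]'
python3 -m inch '[{"xyz":[0,0,-0.1],"yaw":0},{"xyz":[0,0,-0.2],"yaw":0},{"xyz":[0,0,-0.2],"yaw":0}]'
```

```text
time_s: 2.52
position: [0.5083, 0.0202, 0.1051]
ee_rot: [[-0.002, -0.063, 0.998], [-0.0, 0.998, 0.063], [-1.0, 0.0, -0.002]]
force: [-0.8, 0.0, -0.2]
grip_width: -0.0001
time_s: 2.77
position: [0.5093, 0.0203, 0.1042]
ee_rot: [[0.0, -0.063, 0.998], [0.0, 0.998, 0.063], [-1.0, 0.0, 0.0]]
force: [0.3, -0.2, 1.0]
grip_width: -0.0002
time_s: 3.02
position: [0.5093, 0.0202, 0.1023]
ee_rot: [[0.0, -0.063, 0.998], [-0.0, 0.998, 0.063], [-1.0, -0.0, 0.0]]
force: [0.9, -0.6, -0.2]
grip_width: -0.0001
```

```bash
python3 -m inch '[{"xyz":[0,0,-0.1],"yaw":0},{"xyz":[0,0,-0.2],"yaw":0},{"xyz":[0,0,-0.2],"yaw":0}]' | grep -E "pos|for"
python3 -m inch '[{"xyz":[0,0,-0.1],"yaw":0},{"xyz":[0,0,-0.1],"yaw":0},{"xyz":[0,0,-0.1],"yaw":0}]' | grep -E "pos|for"
python3 -m inch '[{"xyz":[0,0,-0.1],"yaw":0},{"xyz":[0,0,-0.1],"yaw":0},{"xyz":[0,0,-0.1],"yaw":0}]' | grep -E "pos|for"
```

```text
position: [0.5094, 0.0203, 0.1004]
force: [-0.5, -0.2, 4.7]
position: [0.5095, 0.0203, 0.0996]
force: [-1.3, -0.7, 5.6]
position: [0.5095, 0.0203, 0.0988]
force: [-2.3, 0.4, 7.4]
```

```bash
python3 -m inch '[{"xyz":[0.15,0.01,0],"yaw":0},{"xyz":[0.3,0.02,0],"yaw":0},{"xyz":[0.45,0.03,0],"yaw":0},{"xyz":[0.6,0.04,0],"yaw":0}]' | grep -E "pos|for"
python3 -m inch '[{"xyz":[0.15,0.01,0],"yaw":0},{"xyz":[0.3,0.02,0],"yaw":0},{"xyz":[0.45,0.03,0],"yaw":0},{"xyz":[0.6,0.04,0],"yaw":0}]' | grep -E "pos|for"
python3 -m inch '[{"xyz":[0.15,0.01,0],"yaw":0},{"xyz":[0.3,0.02,0],"yaw":0},{"xyz":[0.45,0.03,0],"yaw":0},{"xyz":[0.6,0.04,0],"yaw":0}]' | grep -E "pos|for"
python3 -m inch '[{"xyz":[0.15,0.01,0],"yaw":0},{"xyz":[0.3,0.02,0],"yaw":0},{"xyz":[0.45,0.03,0],"yaw":0},{"xyz":[0.6,0.04,0],"yaw":0}]' | grep -E "pos|for"
python3 -m inch '[{"xyz":[0.15,0.01,0],"yaw":0},{"xyz":[0.3,0.02,0],"yaw":0},{"xyz":[0.45,0.03,0],"yaw":0},{"xyz":[0.6,0.04,0],"yaw":0}]' | grep -E "pos|for"
```

```text
position: [0.5164, 0.0208, 0.0992]
force: [-0.6, -0.2, 7.3]
position: [0.5225, 0.0213, 0.0993]
force: [-0.0, -0.4, 7.8]
position: [0.5285, 0.0217, 0.0992]
force: [-0.7, 1.1, 7.4]
position: [0.5348, 0.0222, 0.0993]
force: [1.0, 0.9, 6.5]
position: [0.5407, 0.0226, 0.0991]
force: [1.9, 0.8, 4.7]
```

The left wheel rolled freely: along-stroke force was about 0 N at a 7.5 N press over 30 mm. Next is the middle wheel.

```bash
python3 -m inch '[{"xyz":[0,0,1],"yaw":0},{"xyz":[0,0,3],"yaw":0},{"xyz":[-0.3,-2,3],"yaw":0},{"xyz":[-0.7,-5,3],"yaw":0},{"xyz":[-1.2,-8,3],"yaw":0},{"xyz":[-1.7,-11,3],"yaw":0},{"xyz":[-2.1,-13.3,3],"yaw":0},{"xyz":[-2.1,-14.1,2.7],"yaw":0},{"xyz":[-2.1,-14.1,1.7],"yaw":0},{"xyz":[-2.1,-14.1,1],"yaw":0},{"xyz":[-2.1,-14.1,0.8],"yaw":0},{"xyz":[-2.1,-14.1,0.8],"yaw":0},{"xyz":[-2.1,-14.1,0.8],"yaw":0}]' | grep -E "pos|for"
python3 -m inch '[{"xyz":[0,0,-0.1],"yaw":0},{"xyz":[0,0,-0.2],"yaw":0},{"xyz":[0,0,-0.3],"yaw":0},{"xyz":[0,0,-0.3],"yaw":0}]' | grep -E "pos|for"
python3 -m inch '[{"xyz":[0,0,-0.1],"yaw":0},{"xyz":[0,0,-0.15],"yaw":0},{"xyz":[0,0,-0.15],"yaw":0}]' | grep -E "pos|for"
```

```text
position: [0.5181, -0.1176, 0.1058]
force: [0.2, -0.5, 0.8]
position: [0.5187, -0.1183, 0.1035]
force: [0.1, 1.5, 1.8]
position: [0.5187, -0.1184, 0.1021]
force: [-0.0, 2.6, 5.1]
```

```bash
python3 -m inch '[{"xyz":[0,0,-0.1],"yaw":0},{"xyz":[0,0,-0.15],"yaw":0},{"xyz":[0,0,-0.15],"yaw":0}]' | grep -E "pos|for"
python3 -m inch '[{"xyz":[0.15,0.01,0],"yaw":0},{"xyz":[0.3,0.02,0],"yaw":0},{"xyz":[0.45,0.03,0],"yaw":0},{"xyz":[0.6,0.04,0],"yaw":0}]' | grep -E "pos|for"
python3 -m inch '[{"xyz":[0.15,0.01,0],"yaw":0},{"xyz":[0.3,0.02,0],"yaw":0},{"xyz":[0.45,0.03,0],"yaw":0},{"xyz":[0.6,0.04,0],"yaw":0}]' | grep -E "pos|for"
python3 -m inch '[{"xyz":[0.15,0.01,0],"yaw":0},{"xyz":[0.3,0.02,0],"yaw":0},{"xyz":[0.45,0.03,0],"yaw":0},{"xyz":[0.6,0.04,0],"yaw":0}]' | grep -E "pos|for"
python3 -m inch '[{"xyz":[0.15,0.01,0],"yaw":0},{"xyz":[0.3,0.02,0],"yaw":0},{"xyz":[0.45,0.03,0],"yaw":0},{"xyz":[0.6,0.04,0],"yaw":0}]' | grep -E "pos|for"
python3 -m inch '[{"xyz":[0.15,0.01,0],"yaw":0},{"xyz":[0.3,0.02,0],"yaw":0},{"xyz":[0.45,0.03,0],"yaw":0},{"xyz":[0.6,0.04,0],"yaw":0}]' | grep -E "pos|for"
```

```text
position: [0.5187, -0.1185, 0.1008]
force: [-0.4, 3.0, 7.1]
position: [0.5229, -0.1181, 0.1004]
force: [-4.4, 3.0, 8.5]
position: [0.5293, -0.1176, 0.1005]
force: [-3.7, 3.3, 8.7]
position: [0.5353, -0.1172, 0.1005]
force: [-4.3, 3.1, 8.5]
position: [0.5415, -0.1168, 0.1006]
force: [-2.9, 2.7, 7.9]
position: [0.5477, -0.1164, 0.1004]
force: [-2.7, 3.0, 5.8]
```

The middle wheel drags at about 4 N. A sideways load built up during that press, so I'll repeat the stroke with a clean press to be sure it turned.

```bash
python3 -m inch '[{"xyz":[0,0,0.8],"yaw":0},{"xyz":[0,0,1.5],"yaw":0},{"xyz":[-1,-0.07,1.5],"yaw":0},{"xyz":[-2,-0.13,1.5],"yaw":0},{"xyz":[-2.8,-0.2,1.5],"yaw":0},{"xyz":[-2.8,-0.2,1.2],"yaw":0},{"xyz":[-2.8,-0.2,0.8],"yaw":0},{"xyz":[-2.8,-0.2,0.8],"yaw":0},{"xyz":[-2.8,-0.2,0.8],"yaw":0},{"xyz":[-2.8,-0.2,0.6],"yaw":0},{"xyz":[-2.8,-0.2,0.4],"yaw":0},{"xyz":[-2.8,-0.2,0.2],"yaw":0},{"xyz":[-2.8,-0.2,0.05],"yaw":0},{"xyz":[-2.8,-0.2,0],"yaw":0},{"xyz":[-2.8,-0.2,0],"yaw":0}]' | grep -E "pos|for"
python3 -m inch '[{"xyz":[0.15,0.01,0],"yaw":0},{"xyz":[0.3,0.02,0],"yaw":0},{"xyz":[0.45,0.03,0],"yaw":0},{"xyz":[0.6,0.04,0],"yaw":0},{"xyz":[0.75,0.05,0],"yaw":0},{"xyz":[0.9,0.06,0],"yaw":0}]' | grep -E "pos|for"
python3 -m inch '[{"xyz":[0.15,0.01,0],"yaw":0},{"xyz":[0.3,0.02,0],"yaw":0},{"xyz":[0.45,0.03,0],"yaw":0},{"xyz":[0.6,0.04,0],"yaw":0},{"xyz":[0.75,0.05,0],"yaw":0},{"xyz":[0.9,0.06,0],"yaw":0}]' | grep -E "pos|for"
python3 -m inch '[{"xyz":[0.15,0.01,0],"yaw":0},{"xyz":[0.3,0.02,0],"yaw":0},{"xyz":[0.45,0.03,0],"yaw":0},{"xyz":[0.6,0.04,0],"yaw":0},{"xyz":[0.75,0.05,0],"yaw":0},{"xyz":[0.9,0.06,0],"yaw":0}]' | grep -E "pos|for"
```

```text
position: [0.5208, -0.1188, 0.1009]
force: [-1.5, 0.5, 7.6]
position: [0.5289, -0.1182, 0.1008]
force: [-4.4, 0.1, 8.9]
position: [0.5378, -0.1175, 0.1008]
force: [-3.9, -0.1, 8.1]
position: [0.5472, -0.1169, 0.1007]
force: [-1.2, 0.5, 5.3]
```

```bash
python3 -m inch '[{"xyz":[0,0,1],"yaw":0},{"xyz":[0,0,3],"yaw":0},{"xyz":[-0.3,-2,3],"yaw":0},{"xyz":[-0.7,-5,3],"yaw":0},{"xyz":[-1.2,-8,3],"yaw":0},{"xyz":[-1.7,-11,3],"yaw":0},{"xyz":[-2.1,-13.3,3],"yaw":0},{"xyz":[-2.1,-14.2,2.7],"yaw":0},{"xyz":[-2.1,-14.2,1.7],"yaw":0},{"xyz":[-2.1,-14.2,0.8],"yaw":0},{"xyz":[-2.1,-14.2,0.5],"yaw":0},{"xyz":[-2.1,-14.2,0.5],"yaw":0},{"xyz":[-2.1,-14.2,0.5],"yaw":0},{"xyz":[-2.1,-14.2,0.5],"yaw":0}]' | grep -E "pos|for"
python3 -m inch '[{"xyz":[0,0,-0.2],"yaw":0},{"xyz":[0,0,-0.35],"yaw":0},{"xyz":[0,0,-0.45],"yaw":0},{"xyz":[0,0,-0.45],"yaw":0}]' | grep -E "pos|for"
python3 -m inch '[{"xyz":[0,0,-0.1],"yaw":0},{"xyz":[0,0,-0.15],"yaw":0},{"xyz":[0,0,-0.15],"yaw":0}]' | grep -E "pos|for"
```

```text
position: [0.5266, -0.258, 0.1054]
force: [-0.7, 1.1, 0.2]
position: [0.5262, -0.2588, 0.1006]
force: [0.1, -0.2, -0.1]
position: [0.5263, -0.259, 0.0994]
force: [-0.7, 0.4, 1.5]
```

```bash
python3 -m inch '[{"xyz":[0,0,-0.15],"yaw":0},{"xyz":[0,0,-0.3],"yaw":0},{"xyz":[0,0,-0.35],"yaw":0},{"xyz":[0,0,-0.35],"yaw":0}]' | grep -E "pos|for"
python3 -m inch '[{"xyz":[0.15,0.01,0],"yaw":0},{"xyz":[0.3,0.02,0],"yaw":0},{"xyz":[0.45,0.03,0],"yaw":0},{"xyz":[0.6,0.04,0],"yaw":0},{"xyz":[0.75,0.05,0],"yaw":0}]' | grep -E "pos|for"
python3 -m inch '[{"xyz":[0.15,0.01,0],"yaw":0},{"xyz":[0.3,0.02,0],"yaw":0},{"xyz":[0.45,0.03,0],"yaw":0},{"xyz":[0.6,0.04,0],"yaw":0},{"xyz":[0.75,0.05,0],"yaw":0}]' | grep -E "pos|for"
python3 -m inch '[{"xyz":[0.15,0.01,0],"yaw":0},{"xyz":[0.3,0.02,0],"yaw":0},{"xyz":[0.45,0.03,0],"yaw":0},{"xyz":[0.6,0.04,0],"yaw":0},{"xyz":[0.75,0.05,0],"yaw":0}]' | grep -E "pos|for"
python3 -m inch '[{"xyz":[0.15,0.01,0],"yaw":0},{"xyz":[0.3,0.02,0],"yaw":0},{"xyz":[0.45,0.03,0],"yaw":0},{"xyz":[0.6,0.04,0],"yaw":0},{"xyz":[0.75,0.05,0],"yaw":0}]' | grep -E "pos|for"
```

```text
position: [0.5264, -0.259, 0.0963]
force: [-2.2, 1.6, 6.9]
position: [0.5347, -0.2584, 0.0968]
force: [-0.7, 2.0, 7.6]
position: [0.5422, -0.2579, 0.0969]
force: [-0.6, 1.3, 7.1]
position: [0.5499, -0.2573, 0.0969]
force: [-0.3, 1.5, 7.2]
position: [0.5576, -0.2567, 0.0967]
force: [1.6, 2.7, 5.0]
```

Only the middle wheel drags. I'll lift clear, partly open the gripper and re-check the middle castor before grasping it.

```bash
python3 -m inch '[{"xyz":[0,0,1],"yaw":0},{"xyz":[0,0,3],"yaw":0},{"xyz":[0,-1,6],"yaw":0},{"xyz":[0,-2,9],"yaw":0},{"xyz":[0,-2,10],"yaw":0},{"xyz":[0,-2,10],"yaw":0}]' -0.4 30
python3 - <<'E'
from h import *
for n in("scene","top"):
    f=grab_frame(n);np.savez(f"{n}1.npz",**f)
    if n=="top":
        P=pts(f);z=P[...,2]
        k=(P[...,0]>.49)&(P[...,0]<.58)&(P[...,1]>-.15)&(P[...,1]<-.09)&(z>.078)&(z<.1);q=P[k]
        if len(q)>20:print(len(q),cv2.minAreaRect(q[:,:2].astype(np.float32)),np.percentile(q[:,2],97))
        a=f["pixels"][150:270,235:435]
    else:b=f["pixels"][110:230,110:310]
cv2.imwrite("pics/chk1.png",cv2.resize(np.vstack([a,b]),None,fx=2.5,fy=2.5,interpolation=cv2.INTER_CUBIC))
E
```

```text
time_s: 16.02
position: [0.5579, -0.2784, 0.1995]
ee_rot: [[0.005, -0.062, 0.998], [-0.003, 0.998, 0.062], [-1.0, -0.003, 0.005]]
force: [0.2, -0.1, 0.5]
grip_width: 0.0599
222 ((0.5323536992073059, -0.11828603595495224), (0.050298817455768585, 0.021943116560578346), 2.863666296005249) 0.09609940115190767
```

View pics/chk1.png

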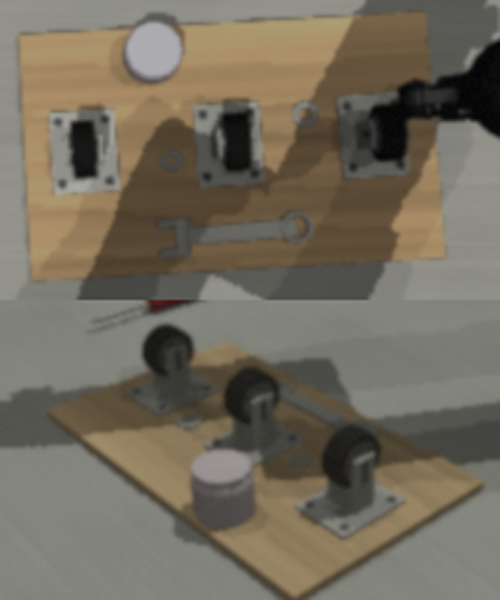

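The castors are where they were: the middle one is at top-crop pixel (230,142), measured at (0.532, -0.118). I'm moving above it.

```bash
python3 -m inch '[{"xyz":[-0.5,2,0],"yaw":0},{"xyz":[-1,5,0],"yaw":0},{"xyz":[-1.5,8,0],"yaw":0},{"xyz":[-2,11,0],"yaw":0},{"xyz":[-2.4,14,0],"yaw":0},{"xyz":[-2.6,15.6,0],"yaw":0},{"xyz":[-2.6,15.9,0],"yaw":0},{"xyz":[-2.6,15.9,0],"yaw":0},{"xyz":[-2.6,15.9,0],"yaw":0},{"xyz":[-2.6,15.9,0],"yaw":0}]' | grep -E "pos|for"
```

```text
position: [0.5301, -0.1187, 0.1951]
force: [0.8, -0.2, -0.4]
```

```bash
python3 -m inch '[{"xyz":[0.2,-0.05,-2],"yaw":0},{"xyz":[0.2,-0.05,-5],"yaw":0},{"xyz":[0.2,-0.05,-8],"yaw":0},{"xyz":[0.2,-0.05,-10],"yaw":0},{"xyz":[0.2,-0.05,-12],"yaw":0},{"xyz":[0.2,-0.05,-13.5],"yaw":0},{"xyz":[0.2,-0.05,-14.5],"yaw":0},{"xyz":[0.2,-0.05,-15.2],"yaw":0},{"xyz":[0.2,-0.05,-15.3],"yaw":0},{"xyz":[0.2,-0.05,-15.3],"yaw":0}]' | grep -E "pos|for"
python3 -m inch '[{"xyz":[0,0,0],"yaw":0},{"xyz":[0,0,0],"yaw":0},{"xyz":[0,0,0],"yaw":0},{"xyz":[0,0,0],"yaw":0},{"xyz":[0,0,0],"yaw":0},{"xyz":[0,0,0],"yaw":0},{"xyz":[0,0,0],"yaw":0},{"xyz":[0,0,0],"yaw":0}]' 1 40
```

```text
position: [0.5324, -0.1188, 0.0428]
force: [0.5, -0.4, -0.0]
time_s: 18.45
position: [0.5333, -0.1183, 0.0439]
ee_rot: [[0.002, -0.063, 0.998], [0.0, 0.998, 0.063], [-1.0, -0.0, 0.002]]
force: [-0.3, 1.5, 5.5]
grip_width: 0.0345
```

```bash
python3 -m inch '[{"xyz":[0,0,0.2],"yaw":0},{"xyz":[0,0,0.6],"yaw":0},{"xyz":[0,0,1.2],"yaw":0},{"xyz":[0,0,2],"yaw":0},{"xyz":[0,0,3],"yaw":0},{"xyz":[0,0,4.5],"yaw":0},{"xyz":[0,0,6],"yaw":0},{"xyz":[0,0,7.5],"yaw":0},{"xyz":[0,0,9],"yaw":0},{"xyz":[0,0,10.5],"yaw":0},{"xyz":[0,0,12],"yaw":0},{"xyz":[0,0,12.8],"yaw":0},{"xyz":[0,0,13],"yaw":0},{"xyz":[0,0,13],"yaw":0},{"xyz":[0,0,13],"yaw":0}]'
```

```text
time_s: 19.7
position: [0.5318, -0.1183, 0.1722]
ee_rot: [[-0.001, -0.063, 0.998], [0.0, 0.998, 0.063], [-1.0, 0.0, -0.001]]
force: [-0.4, 0.6, -6.6]
grip_width: 0.0347
```

```bash
python3 -m inch '[{"xyz":[0,0.5,0],"yaw":0},{"xyz":[0,1.5,0],"yaw":0},{"xyz":[0,3.5,0],"yaw":0},{"xyz":[0,6,0],"yaw":0},{"xyz":[0,8.5,0],"yaw":0},{"xyz":[0,11,0],"yaw":0},{"xyz":[0,13.5,0],"yaw":0},{"xyz":[0,16,0],"yaw":0},{"xyz":[0,18.5,0],"yaw":0},{"xyz":[0,21,0],"yaw":0},{"xyz":[0,23.5,0],"yaw":0},{"xyz":[0,26,0],"yaw":0},{"xyz":[0,28.5,0],"yaw":0},{"xyz":[0,31,0],"yaw":0},{"xyz":[0,33.5,0],"yaw":0},{"xyz":[0,36,0],"yaw":0},{"xyz":[0,38.5,0],"yaw":0},{"xyz":[0,40.5,0],"yaw":0},{"xyz":[0,42,0],"yaw":0},{"xyz":[0,42.5,0],"yaw":0}]' | grep -E "pos|for|gri"
python3 -m inch '[{"xyz":[0,0,-0.5],"yaw":0},{"xyz":[0,0,-1.5],"yaw":0},{"xyz":[0,0,-3],"yaw":0},{"xyz":[0,0,-5],"yaw":0},{"xyz":[0,0,-7],"yaw":0},{"xyz":[0,0,-8.5],"yaw":0},{"xyz":[0,0,-9.5],"yaw":0},{"xyz":[0,0,-10],"yaw":0},{"xyz":[0,0,-10],"yaw":0},{"xyz":[0,0,-10],"yaw":0}]'
python3 - <<'E'
from h import *
for n in("scene","top"):
    f=grab_frame(n);np.savez(f"{n}2.npz",**f)
    if n=="scene": a=f["pixels"]
    else: b=f["pixels"]
cv2.imwrite("pics/chk2.png",np.vstack([a[150:384,200:500],b[130:290,80:380]]))
E
```

```text
position: [0.5313, 0.3094, 0.172]
force: [0.5, 0.3, -6.7]
grip_width: 0.0348
time_s: 22.2
position: [0.5326, 0.3062, 0.073]
ee_rot: [[0.0, -0.063, 0.998], [-0.0, 0.998, 0.063], [-1.0, -0.0, 0.0]]
force: [-0.8, -0.1, -6.2]
grip_width: 0.0346
```

View pics/chk2.png

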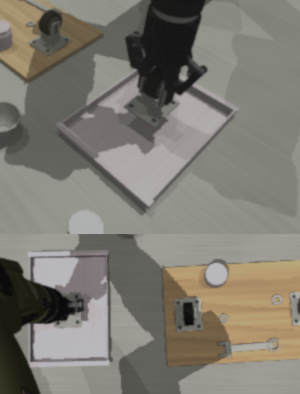

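The castor hangs level over the tray centre (top crop about (70,305)). I'm lowering gently and watching the force.

```bash
python3 -m inch '[{"xyz":[0,0,-0.5],"yaw":0},{"xyz":[0,0,-1.3],"yaw":0},{"xyz":[0,0,-2.1],"yaw":0},{"xyz":[0,0,-2.8],"yaw":0},{"xyz":[0,0,-3.2],"yaw":0},{"xyz":[0,0,-3.4],"yaw":0},{"xyz":[0,0,-3.5],"yaw":0},{"xyz":[0,0,-3.5],"yaw":0}]' | grep -E "pos|for"
python3 -m inch '[{"xyz":[0,0,-0.05],"yaw":0},{"xyz":[0,0,-0.1],"yaw":0},{"xyz":[0,0,-0.15],"yaw":0},{"xyz":[0,0,-0.15],"yaw":0}]' | grep -E "pos|for"
python3 -m inch '[{"xyz":[0,0,-0.05],"yaw":0},{"xyz":[0,0,-0.1],"yaw":0},{"xyz":[0,0,-0.1],"yaw":0}]' | grep -E "pos|for"
```

```text
position: [0.5321, 0.3065, 0.0375]
force: [0.0, 0.4, -6.0]
position: [0.5324, 0.3066, 0.0364]
force: [-0.4, 0.3, -5.5]
position: [0.5322, 0.3066, 0.0353]
force: [0.2, 0.6, -5.9]
```

```bash
python3 -m inch '[{"xyz":[0,0,-0.05],"yaw":0},{"xyz":[0,0,-0.1],"yaw":0},{"xyz":[0,0,-0.1],"yaw":0}]' | grep -E "pos|for"
python3 -m inch '[{"xyz":[0,0,-0.05],"yaw":0},{"xyz":[0,0,-0.1],"yaw":0},{"xyz":[0,0,-0.1],"yaw":0}]' | grep -E "pos|for"
```

```text
position: [0.5323, 0.3066, 0.035]
force: [-2.6, -2.0, 2.4]
position: [0.5322, 0.3066, 0.0349]
force: [-6.4, -3.8, 11.5]
```

It is down on the floor. I'll ease off 1 mm, open and retreat upward.

```bash
python3 -m inch '[{"xyz":[0,0,0.05],"yaw":0},{"xyz":[0,0,0.1],"yaw":0},{"xyz":[0,0,0.1],"yaw":0}]' | grep -E "pos|for"
python3 -m inch '[{"xyz":[0,0,0],"yaw":0},{"xyz":[0,0,0],"yaw":0},{"xyz":[0,0,0],"yaw":0},{"xyz":[0,0,0],"yaw":0},{"xyz":[0,0,0],"yaw":0},{"xyz":[0,0,0],"yaw":0},{"xyz":[0,0,0],"yaw":0},{"xyz":[0,0,0],"yaw":0}]' -0.4 | grep -E "pos|for|gri"
python3 -m inch '[{"xyz":[0,0,0.5],"yaw":0},{"xyz":[0,0,1.5],"yaw":0},{"xyz":[0,0,3],"yaw":0},{"xyz":[0,0,5],"yaw":0},{"xyz":[0,0,7.5],"yaw":0},{"xyz":[0,0,10],"yaw":0},{"xyz":[0,0,13],"yaw":0},{"xyz":[-2,2,16],"yaw":0},{"xyz":[-5,5,18],"yaw":0},{"xyz":[-8,8,18],"yaw":0},{"xyz":[-11,11,18],"yaw":0},{"xyz":[-14,14,18],"yaw":0},{"xyz":[-17,17,18],"yaw":0},{"xyz":[-20,20,18],"yaw":0},{"xyz":[-20,20,18],"yaw":0},{"xyz":[-20,20,18],"yaw":0},{"xyz":[-20,20,18],"yaw":0}]'
python3 - <<'E'
from h import *
for n in("scene","top"):
    f=grab_frame(n);np.savez(f"{n}3.npz",**f)
    if n=="scene": a=f["pixels"]
    else:
        b=f["pixels"];P=pts(f);z=P[...,2]
        for y in(.02,-.258,.307):
            k=(abs(P[...,0]-.535)<.05)&(abs(P[...,1]-y)<.035)&(z>.068)&(z<.1);q=P[k]
            if len(q)>20:print(y,len(q),cv2.minAreaRect(q[:,:2].astype(np.float32)),np.percentile(q[:,2],97))
cv2.imwrite("pics/chk3.png",np.hstack([cv2.resize(x,None,fx=.78,fy=.78) for x in (a,b)]))
E
```

```text
position: [0.5322, 0.3066, 0.035]
force: [-4.0, -2.1, 7.5]
position: [0.5323, 0.3066, 0.0342]
force: [1.2, -0.5, 0.3]
grip_width: 0.06
time_s: 26.38
position: [0.3321, 0.5067, 0.215]
ee_rot: [[0.001, -0.065, 0.998], [0.0, 0.998, 0.065], [-1.0, 0.0, 0.001]]
force: [-0.3, 0.1, 0.3]
grip_width: 0.06
0.02 274 ((0.5239786505699158, 0.02018837444484234), (0.05276242643594742, 0.034366678446531296), 0.49148696660995483) 0.09281684803843018
-0.258 297 ((0.541896641254425, -0.25844278931617737), (0.05276525393128395, 0.03464348614215851), 0.487343966960907) 0.09138079598064806
0.307 235 ((0.531196117401123, 0.3052493631839752), (0.049046240746974945, 0.02320607379078865), 2.7080721855163574) 0.08692431870074521
```

View pics/chk3.png

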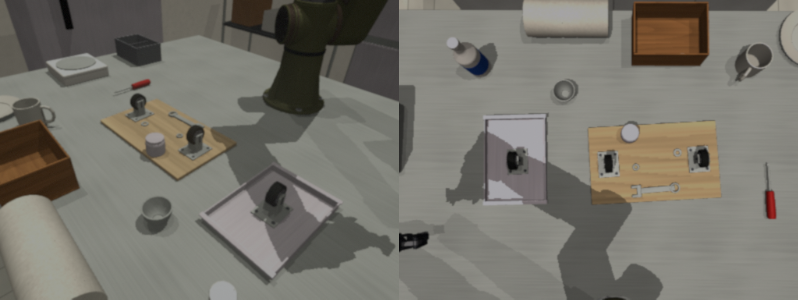

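The middle castor now stands wheel-up in the tray (right panel, about (515,160)). Its top is about 9 mm lower than on the board, as it should be when flat. The other two castors, jar, spanner and washers look unmoved, and the arm is clear. I'm handing in.

```bash
python3 -c "
from bench import *
print(close_job())"
```

```text
the job is handed in; nothing more can be done
None
```

The middle castor is the one that drags, and it now stands wheel-up in the repair tray. I handed the job in at about 26 s of the 72 s allowed; no verdict was reported.

- **Feeling the wheels:** I pressed each tyre with 7 to 9 N, as read at the end of each move, and drew the fingertip about 30 mm along it, about 1.1 rad without slip. The left and right wheels ran free, with about 0 to 0.7 N along the stroke. The middle wheel resisted at about 4 N. On its first stroke a sideways load of about 3 N had built up, so I repeated it cleanly in the same direction and got the same result.
- **Moving the castor:** I pinched the middle castor by its fork legs, carried it over and lowered it until the force showed contact with the tray floor. I overshot slightly, pressing it down with about 11.5 N, then eased off before opening the gripper.
- **Last checks:** The camera shows the castor near the tray centre, with its tyre top about 9 mm lower than on the board, as it should be standing flat. The left and right castors are within about 1 to 2 mm of where they started. The jar, spanner and washers look undisturbed, and the arm is clear of everything.
- **Not confirmed:** I did not see the wheels turn in the pictures. That they turned is inferred from the stroke length and the forces.

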